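# Pack the fitting kit and shut the case

### The arm

A 6-joint arm with a two-finger parallel gripper is mounted at the origin on a cart in front of the work surface, level with it; the furniture and walls round the work are solid. World frame = base frame: x ahead of the robot, y to its left, z up, the work surface at z = 0. Lengths are in m, angles in rad, forces in N, time in s.
With the tool pointing down it reaches from about 0.425 to 0.95 m from the base axis. Payload 3.5 kg.
Tool frame: the origin (TCP) lies midway between the tips of the shut fingers; the grasp point (between the pads) lies 19 mm behind it (ctrl.pinch_z is the distance from the TCP to the grasp point, in m); z points along the fingers, y is the line along which they close (so a half turn about z gives the same grasp; the last joint's range is limited). The gripper opens to 85 mm and grips with 20 to 120 N. Pads are 22 mm wide; open, the fingers measure 114 mm over their backs; the gripper's body (76 mm by 85 mm) begins 54 mm behind the grasp point. The pads swing forward as they close: fully open they stand 13 mm farther back than shut.
Start: joints at [1.019, 0.286, 1.577, -0, 1.279, -0.15], TCP at [0.264, 0.621, 0.231] pointing down, gripper open.
Joint ranges: [-2.77, 2.77], [-0.9, 2.22], [0.21, 2.48], [-1.53, 4.67], [0.24, 2.81], [-2.84, 2.84]. Speed limits (rad/s): [2.79, 2.79, 3.14, 3.14, 3.14, 3.14].

### API

Orientations are given as a unit quaternion [x, y, z, w].
In Python, from plant import get_state, viewer, sign_off, ctrl gives the robot as it stands. The module is installed in compiled form; this text tells all that it offers.
- The arm moves only by the shell command python3 -m handwheel 'ROWS' [FORCE]. ROWS is JSON, a list that holds one entry, the list of rows, each a list of 5 numbers: the finger opening in m, from 0 to 0.0854, then the shift along the tool's x, y, z in m, then the turn about the tool's z in degrees. In form: [[[claw, x, y, z, spin], ...]]. A call has 1 to 12 rows; each row shifts and turns the commanded pose from where the row before left it, along the tool's axes as they then stand; what a row does not reach is not made up. A row lasts 1/12 s, in which the tool goes at most 41.7 mm and 7.16 degrees, less where a joint would pass 70% of its speed; a pose out of reach is approached as far as the arm can. A call is refused whole if a number of a shift passes 0.0417 or a number of a turn 7.16, either way. A call with a gripper value outside its range is refused whole. The fingers move at their own pace and stop on an object; FORCE is the grip in N (left out, the last holds). Time passes only in rows, so rows that do not move let the fingers close. It gives the time, the measured TCP pose, the force, the opening and the grip force at its end, in the units of the state.
- get_state(): the state, without advancing time (a new reading comes with each control period).
- viewer.read_camera(name): name is "scene" or "top"; returns the picture (420x560x3 uint8, blue, green, red); there is no depth.
- viewer.camera_params(name): a dict with "fov_y" (degrees; the focal length in pixels is half the picture's height over the tangent of half this angle, whatever the lens; pixels are square), "cx", "cy" (the principal point, pixels), "xyz" and "attitude" of the camera in the world. Camera axes: x right, y up, looking along -z (the intrinsics and any distortion apply to the point x, -y, -z); pixel columns grow to the right and rows downward; lengths in m; the calibration is good to about 2 mm. A picture is of the moment at which its call begins. camera_params takes no time and is no camera call.
- sign_off(): hands the job in; it is judged then, once.
Trained networks look in the newest picture that a camera, given by its name, has taken for a name from the list of things; names that differ only in an ending like _2 or _b are one class to them, and where a whole thing is asked for, a point or a joint stands for the part that bears it (a point fixed in the world has none). Each returns a list of dicts, best first, with "confidence" (0 to 1); they miss things now and then, are a little off and sometimes report something else, mostly with a low value. They report only what shows in the picture. A call takes as long as a camera call. They do not tell look-alikes from the thing itself.
- viewer.look_for(camera, name): "extent" ([left, top, width, height] as shares, 0 to 1, of the picture: columns of its width, rows of its height, round what is visible of it).
- viewer.outline_of(camera, name): "mask" (420x560 bool, what is visible of it) and "extent" ([left, top, width, height] as shares, 0 to 1, of the picture: columns of its width, rows of its height, round what is visible of it).
- viewer.pinpoint(camera, name): "xy" ([column, row] as shares, 0 to 1, of the picture: columns of its width, rows of its height: a listed point, or the origin of a listed thing).
The state is a dict: "time": time; "qpos": joint angles; "dq": joint speeds; "joint_efforts": joint torques, N m; "eef_pos": TCP position; "tcp_rot": TCP orientation; "contact_force": force on the tool from outside, world axes, zero at the start; "wrist_torque": the same for the moment, N m; "opening": opening from 0.0 (shut) to 1.0 (fully open); "finger_force": force on a finger pad.
Only numpy, scipy, OpenCV 4.12 (cv2) and the standard library are available. Lean on these libraries where they do the work, as an engineer would, in place of code of your own. Each camera call takes 0.05 s, during which the arm holds its last target. There are 200 camera calls.

### The job

Get the open black tool case ready to go: take any sawn-off pine chunks out of it, and off the bench round it, into the blue scrap tub, and lay the blue screwdriver, the pipe tee and the two hexagon bolts (whichever of them are here) inside the case so that nothing stands above its rim. Then close the lid gently until it is fully shut. Leave the other things on the bench where they are, and do not knock the orange oil can away or over.

Things in the scene. Friction and masses are not known exactly. Their poses are not given: they have to be found in the camera images.
- case: Black open-topped tool case, 160 (x) x 240 (y) x 58 mm high, fixed to the bench. Origin at the centre of its underside; x points from its front (two latches and a folded handle, standing out 14 mm) to its back, where the lid is hinged; y runs along its length, z up. Walls 5 mm, grey inner floor 6 mm above the bench, inner space 150 x 230 x 52 mm, no dividers.
- lid (a joint): Lid angle in rad: 0 fully shut, about 1.57 upright, at most 1.9. It starts open. The hinge is stiff (0.32 N m friction): the lid stays wherever it is left and must be pushed all the way down, a few newtons at its free edge.
- lid_hinge (a point): Middle of the hinge line, at the back of the case, 58 mm above the bench (rim height). The hinge line runs along the case's y. The orientation given here turns with the lid: when shut it equals the case's.
- lid_edge (a point): Middle of the lid's free edge, 160 mm from the hinge line, half-way through its 8 mm thickness. The lid is a plain slab as long and wide as the case, and lies on the rim when shut (its top then 66 mm above the bench).
- scrap_tub: Round open blue scrap tub, 110 mm high, 150 mm across the mouth, 116 mm across the foot, wall 4 mm, fixed. Origin at the centre of its underside.
- screwdriver_grip (a point): Screwdriver with blue handle, 173 mm overall, lying flat. The point is the middle of its handle (29 mm thick, 94 mm long), 15 mm above what it lies on. In this frame the shaft (6 mm thick) points to (0.981, -0.193, 0); the tip is 118 mm from this point, the handle's end 48 mm the other way. Grip across the handle. Present in some starts only. 
- tee_mid (a point): Cream pipe tee, 42 mm high lying flat, three collars 42 mm across. The point is 21 mm up, half-way between the back of its straight tube and the end of its branch, which are 56 mm apart along the branch direction (0.76, 0.65, 0) of this frame; the straight tube (80 mm long over its collars) runs along (0.65, -0.76, 0), its axis 11 mm behind this point. It can be gripped here along the branch direction, 56 mm wide. Present in some starts only. 
- bolt_large_head (a point): Grey hexagon bolt, the thicker one, lying; head 26 mm across, shank 16 mm thick. The point is the middle of the head, 13 mm up. In this frame the shank points to (-0.77, -0.63, 0), reaching 57 mm from this point; the head ends 12 mm the other way. Grip across the head. Present in some starts only. 
- bolt_small_head (a point): Grey hexagon bolt, the thinner one, lying; head 20 mm across, shank 12 mm thick. The point is the middle of the head, 10 mm up. In this frame the shank points to (0.58, -0.81, 0), reaching 68 mm from this point; the head ends 10 mm the other way. Grip across the head. Present in some starts only. 
- chunk_a_mid (a point): Sawn-off pine chunk with a saw step, 46 x 34 x 28 mm (its x, y, z). The point is its centre, half-way up. The upper 40% covers only the 60% of its length on the -x side. Grip across y. Starts inside the case. Present in some starts only. 
- chunk_b_mid (a point): Sawn-off pine chunk with a saw step, 42 x 32 x 30 mm (its x, y, z). The point is its centre, half-way up. The upper 40% covers only the 60% of its length on the -x side. Grip across y. Starts inside the case. Present in some starts only. 
- chunk_c_mid (a point): Sawn-off pine chunk with a saw step, 52 x 34 x 26 mm (its x, y, z). The point is its centre, half-way up. The upper 40% covers only the 60% of its length on the -x side. Grip across y. Starts on the bench. Present in some starts only. 
- chunk_d_mid (a point): Sawn-off pine chunk with a saw step, 44 x 30 x 28 mm (its x, y, z). The point is its centre, half-way up. The upper 40% covers only the 60% of its length on the -x side. Grip across y. Starts inside the case. Present in some starts only. 
- oil_can: Orange oil can, 112 mm across, 130 mm high, standing loose near the robot; a bystander. Origin at the centre of its underside.
Mind the look-alikes: they are no part of the job. What is shaped like the part that bears chunk_a_mid but red is not meant.

How it is judged:
On the way, in this order (a step that is already met when the one before it is completed fails the run):
1. with the lid still open, every chunk present is in the tub and every tool and fitting present lies in the case below its rim (x of screwdriver_grip in the frame of case between -0.076 and 0.076 m and y of screwdriver_grip in the frame of case between -0.116 and 0.116 m and z of screwdriver_grip in the frame of case between 0 and 0.04 m and x of tee_mid in the frame of case between -0.076 and 0.076 m and y of tee_mid in the frame of case between -0.116 and 0.116 m and z of tee_mid in the frame of case between 0 and 0.04 m and x of bolt_large_head in the frame of case between -0.076 and 0.076 m and y of bolt_large_head in the frame of case between -0.116 and 0.116 m and z of bolt_large_head in the frame of case between 0 and 0.035 m and x of bolt_small_head in the frame of case between -0.076 and 0.076 m and y of bolt_small_head in the frame of case between -0.116 and 0.116 m and z of bolt_small_head in the frame of case between 0 and 0.035 m and horizontal distance between each of chunk_a_mid, chunk_b_mid, chunk_c_mid, chunk_d_mid and scrap_tub below 0.07 m and height (world z) of each of chunk_a_mid, chunk_b_mid, chunk_c_mid, chunk_d_mid below 0.115 m and value of joint lid above 0.5 rad and contact force between the fingers and anything else below 0.5 N), for 0.2 s.
2. the lid is shut (value of joint lid below 0.06 rad), for 0.2 s.
At the end, for the whole second after the job is handed in: Every screwdriver, tee and bolt present lies inside the case, below its rim; every pine chunk present lies inside the scrap tub; the lid is shut (within 0.06 rad) (x of screwdriver_grip in the frame of case between -0.076 and 0.076 m and y of screwdriver_grip in the frame of case between -0.116 and 0.116 m and z of screwdriver_grip in the frame of case between 0 and 0.04 m and x of tee_mid in the frame of case between -0.076 and 0.076 m and y of tee_mid in the frame of case between -0.116 and 0.116 m and z of tee_mid in the frame of case between 0 and 0.04 m and x of bolt_large_head in the frame of case between -0.076 and 0.076 m and y of bolt_large_head in the frame of case between -0.116 and 0.116 m and z of bolt_large_head in the frame of case between 0 and 0.035 m and x of bolt_small_head in the frame of case between -0.076 and 0.076 m and y of bolt_small_head in the frame of case between -0.116 and 0.116 m and z of bolt_small_head in the frame of case between 0 and 0.035 m and horizontal distance between each of chunk_a_mid, chunk_b_mid, chunk_c_mid, chunk_d_mid and scrap_tub below 0.07 m and height (world z) of each of chunk_a_mid, chunk_b_mid, chunk_c_mid, chunk_d_mid below 0.115 m and value of joint lid below 0.06 rad); the robot touches nothing.
It fails at once if the oil can is tipped over or knocked more than 10 cm away (angle between oil_can's own z axis and vertical above 0.7 rad or distance of oil_can from where it was at the start of the episode above 0.1 m).
It fails at once if the lid is slammed (faster than 4 rad/s) (velocity of joint lid below -4 rad/s).
Of screwdriver_blue, pipe_tee, bolt_large, bolt_small only 3 to 4 are there at a start; the rules pass over those that are not, and their reading is None.
Of chunk_a, chunk_b, chunk_c, chunk_d only 3 to 4 are there at a start; the rules pass over those that are not, and their reading is None.
At some moment in a run one of pipe_tee, bolt_large, bolt_small, chunk_c may be knocked a few centimetres aside while the robot is not near it.
Once in a run the grip may slacken for a moment while it holds something.
It also fails if it takes over 210 s, if anything falls off the work surface, if the arm or the gripper's body presses on something with over 40 N, if the wrist force passes 120 N, or if a joint passes its speed limit or range.

## Working session

There is one attempt and no reset: what is moved stays moved. The work goes in short steps, Python scripts to look and compute and a shell command to move; the robot and the scene stay as the last step left them, time stands still between calls to the robot, and variables do not carry over. Pictures are saved under pics/ and viewed, at most 14 in all, crops included, and the job is handed in when it is done.

```bash
mkdir -p pics; ls; python3 - <<'E'
from plant import get_state, viewer, ctrl
import cv2
print(get_state()); print(ctrl.pinch_z)
for c in("scene","top"):
    print(c,viewer.camera_params(c)); cv2.imwrite(f"pics/{c}0.png",viewer.read_camera(c))
E
```

```text
pics
{'time': 0.0, 'qpos': array([ 1.01902374e+00,  2.87200724e-01,  1.57817691e+00,  1.49424997e-05,
        1.27857341e+00, -1.50001177e-01]), 'dq': array([ 0.00102875, -0.00082933,  0.00061216, -0.00266746, -0.00057602,
        0.00045398]), 'joint_efforts': array([-1.43888552e-03, -4.05975473e+01, -2.92627877e+01, -1.83767484e-04,
        5.76975028e-03,  5.02339034e-06]), 'eef_pos': array([0.26358378, 0.62070228, 0.22992384]), 'tcp_rot': array([ 1.99539282e-01,  9.79889118e-01, -1.10488596e-03, -4.12041718e-04]), 'contact_force': array([ 0.54579871, -0.51748389,  0.39605183]), 'wrist_torque': array([ 0.03842254, -0.02766329, -0.00151476]), 'finger_force': 0.0, 'opening': 0.9971378508848943}
0.0187
scene {'fov_y': 52.927622209660385, 'cx': 286.3373588473035, 'cy': 205.6419852990924, 'xyz': array([-0.094516  , -0.62570634,  0.80019406]), 'attitude': array([ 0.3351286 , -0.16907441, -0.41117771,  0.83068379])}
top {'fov_y': 49.20401765419525, 'cx': 272.74593742434257, 'cy': 208.27046852331426, 'xyz': array([ 0.30492801, -0.1987292 ,  0.96401375]), 'attitude': array([-0.05350923,  0.06371486,  0.70969541, -0.69957816])}
```

View pics/scene0.png

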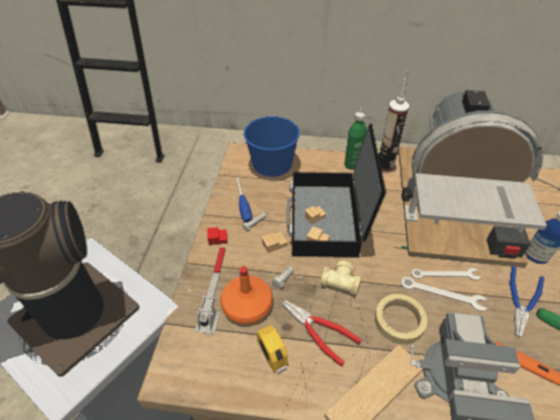

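View pics/top0.png

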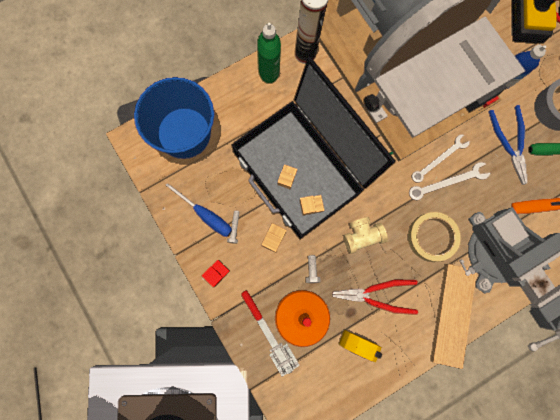

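The top view shows:
- Tub (175,118), case (310,165), screwdriver handle (212,220), tee (365,235), and bolts at (235,227) and (313,268).
- Pine chunks in the case at (287,176) and (312,204), and on the bench at (275,237).
- The red block at (215,272) is a look-alike, and the can is at (303,318).
- The scene view agrees. A red-handled tool and pliers are also there, and they stay put.

```bash
cat > h.py <<'E'
import numpy as np, cv2
from scipy.spatial.transform import Rotation as R
from plant import get_state, viewer
def cam(c):
    p=viewer.camera_params(c); return p,210/np.tan(np.radians(p["fov_y"]/2)),R.from_quat(p["attitude"])
def ray(c,px):
    p,f,r=cam(c); px=np.atleast_2d(px).astype(float)
    d=np.c_[(px[:,0]-p["cx"])/f,-(px[:,1]-p["cy"])/f,-np.ones(len(px))]
    return p["xyz"],r.apply(d)
def onz(c,px,z):
    o,d=ray(c,px); return (o+d*((z-o[2])/d[:,2])[:,None])[:,:2]
def pix(c,P):
    p,f,r=cam(c); q=r.inv().apply(np.atleast_2d(P)-p["xyz"])
    return np.c_[p["cx"]-f*q[:,0]/q[:,2],p["cy"]+f*q[:,1]/q[:,2]]
def pins(c,n,mn=.3):
    viewer.read_camera(c)
    return [(np.array(d["xy"])*[560,420],d["confidence"]) for d in viewer.pinpoint(c,n) if d["confidence"]>mn]
def tri(a,b):
    (o1,d1),(o2,d2)=ray("scene",a),ray("top",b); A=np.c_[d1[0],-d2[0]]
    s=np.linalg.lstsq(A,o2-o1,rcond=None)[0]; x,y=o1+s[0]*d1[0],o2+s[1]*d2[0]; return (x+y)/2,np.linalg.norm(x-y)
def rect(mask,c,z):
    ys,xs=np.nonzero(mask); w=onz(c,np.c_[xs,ys],z)
    (m,s,a)=cv2.minAreaRect((w*1000).astype(np.float32)); return np.round(m,0),np.round(s,0),round(a,1)
E
python3 - <<'E'
from h import *
Z=dict(case=0,lid_hinge=.058,lid_edge=None,scrap_tub=0,screwdriver_grip=.015,tee_mid=.021,bolt_large_head=.013,bolt_small_head=.01,chunk_a_mid=.014,chunk_c_mid=.013,oil_can=0)
for n,z in Z.items():
    t=pins("top",n);s=pins("scene",n)
    print(n,[(p.round().astype(int).tolist(),round(c,2),onz("top",p,z).round(3).tolist() if z is not None else '') for p,c in t],"S",[(p.round().astype(int).tolist(),round(c,2),onz("scene",p,z).round(3).tolist() if z is not None else '') for p,c in s])
    if n in("lid_hinge","lid_edge","case","scrap_tub","oil_can") and t and s: print("  tri",tri(s[0][0],t[0][0]))
for n,z in dict(screwdriver_grip=.015,tee_mid=.03,bolt_large_head=.01,bolt_small_head=.01,chunk_a_mid=.022,case=.058).items():
    for d in viewer.outline_of("top",n):
        if d["confidence"]>.3: print(n,round(d["confidence"],2),rect(d["mask"],"top",z))
E
```

```text
case [([301, 171], 0.86, [[0.547, -0.275]])] S [([324, 218], 0.93, [[0.55, -0.264]]), ([379, 154], 0.7, [[0.868, -0.25]])]
  tri (array([ 0.54063308, -0.27217178,  0.01517255]), np.float64(0.0057377008475889375))
lid_hinge [([330, 142], 0.66, [[0.594, -0.332]]), ([230, 243], 0.48, [[0.389, -0.127]])] S [([357, 202], 0.56, [[0.595, -0.325]])]
  tri (array([ 0.58995498, -0.3296248 ,  0.06552887]), np.float64(0.004046931522859436))
lid_edge [([352, 107], 0.74, '')] S [([377, 151], 0.88, '')]
  tri (array([ 0.6018971 , -0.34771311,  0.22593702]), np.float64(0.0021444892087648004))
scrap_tub [([184, 132], 0.69, [[0.639, -0.023]])] S [([272, 162], 0.69, [[0.642, -0.021]])]
  tri (array([ 0.6374118 , -0.02443419,  0.00523261]), np.float64(0.0003272025557858198))
screwdriver_grip [([210, 221], 0.66, [[0.439, -0.082]])] S [([242, 204], 0.83, [[0.447, -0.075]])]
tee_mid [([363, 234], 0.97, [[0.406, -0.399]])] S []
bolt_large_head [([312, 278], 0.49, [[0.317, -0.293]])] S [([278, 279], 0.57, [[0.323, -0.291]])]
bolt_small_head [([230, 242], 0.75, [[0.395, -0.125]]), ([363, 233], 0.72, [[0.41, -
[... 288 characters left out ...]
([303, 315], 0.96, [[0.244, -0.272]])] S [([246, 303], 0.68, [[0.24, -0.268]])]
  tri (array([ 0.24190959, -0.27029828,  0.00043188]), np.float64(0.005569724871952094))
screwdriver_grip 0.84 (array([462., -56.]), array([171.,  31.]), 53.9)
tee_mid 0.83 (array([ 408., -399.]), array([61., 85.]), 16.8)
bolt_large_head 0.8 (array([ 337., -296.]), array([25., 55.]), 85.8)
bolt_large_head 0.51 (array([ 426., -129.]), array([19., 68.]), 85.1)
bolt_small_head 0.6 (array([ 426., -129.]), array([21., 68.]), 87.4)
chunk_a_mid 0.97 (array([ 469., -294.]), array([35., 46.]), 10.7)
chunk_a_mid 0.58 (array([331., -94.]), array([33., 45.]), 44.4)
case 0.55 (array([ 584., -277.]), array([296., 267.]), 36.1)
```

```bash
python3 - <<'E'
from h import *
im=viewer.read_camera("top")
x0,y0,s=170,100,3
b=cv2.resize(im[100:300,170:400],None,fx=s,fy=s,interpolation=cv2.INTER_CUBIC)
def dots(P,col):
    for u,v in pix("top",P): cv2.circle(b,(int((u-x0+.5)*s),int((v-y0+.5)*s)),3,col,-1)
a=np.radians(-50.);c=np.array([.545,-.272]);ex=np.array([np.cos(a),np.sin(a)]);ey=np.array([-ex[1],ex[0]])
dots([[*(c+i*.08*ex+j*.12*ey),.058] for i in(-1,1) for j in(-1,1)],(0,255,0))
dots([[*(c+i*.075*ex+j*.115*ey),.006] for i in(-1,1) for j in(-1,1)],(255,255,0))
cv2.imwrite("pics/crop1.png",b)
# pine masks by colour inside the case + c + red
hsv=cv2.cvtColor(im,cv2.COLOR_BGR2HSV)
for n in("chunk_b_mid","chunk_c_mid","chunk_d_mid"):
    for d in viewer.outline_of("top",n): print(n,round(d["confidence"],2),rect(d["mask"],"top",.028 if n!="chunk_c_mid" else .02),[round(v*k) for v,k in zip(d["extent"],(560,420,560,420))])
E
```

```text
chunk_c_mid 0.74 (array([ 401., -214.]), array([36., 53.]), 62.8) [260, 224, 25, 27]
chunk_d_mid 0.88 (array([ 528., -243.]), array([29., 44.]), 70.4) [277, 167, 18, 24]
```

View pics/crop1.png

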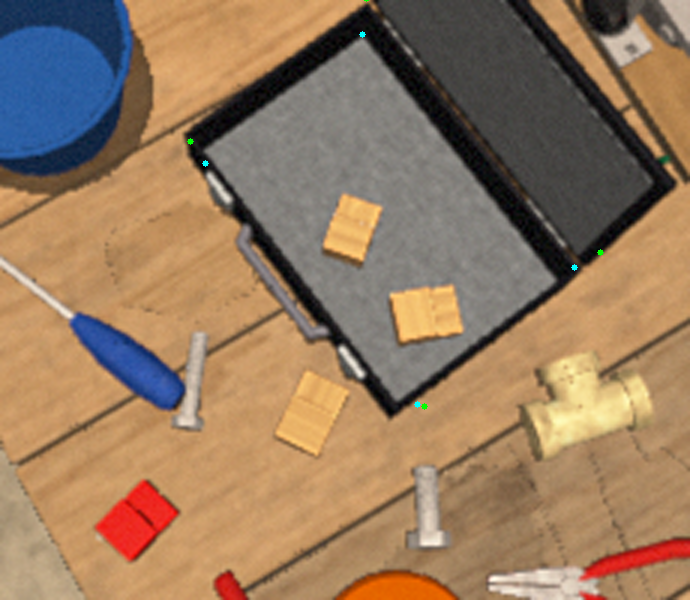

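Crop check: the pine chunks are at crop (352,228), (425,313) and (312,412). The red block at (138,520) is the look-alike. The thin bolt is at (190,380) and the thick one at (427,505). My guessed case yaw is off, so I'll fit it to the rim corners (188,135), (392,415), (577,270) and (367,8).

```bash
cat > fit.py <<'E'
from h import *
from scipy.optimize import least_squares
px=np.array([[188,135],[392,415],[577,270],[367,8]])/3+[169.5,99.5]
S=np.array([[-1,1],[-1,-1],[1,-1],[1,1]])*[.08,.12]
def P(v): a=v[2]; M=np.array([[np.cos(a),-np.sin(a)],[np.sin(a),np.cos(a)]]); return S@M.T+v[:2]
W=onz("top",px,.058)
r=least_squares(lambda v:(P(v)-W).ravel(),[.545,-.272,-.87]); print(r.x.round(4),np.degrees(r.x[2]),(r.fun*1000).round(1))
c,a=r.x[:2],r.x[2]; M=np.array([[np.cos(a),-np.sin(a)],[np.sin(a),np.cos(a)]])
for n,p in dict(ch1=(.469,-.294),ch2=(.528,-.243),hinge=(.592,-.33)).items(): print(n,(M.T@(np.array(p)-c)).round(3))
E
python3 fit.py
cat >> h.py <<'E'
def plan(x,y,z,th):
    "turn (deg about tool z) and then shift in tool axes to reach TCP x,y,z with closing line at angle th (mod 180)"
    s=get_state(); m=R.from_quat(s["tcp_rot"]).as_matrix(); t0=np.degrees(np.arctan2(m[1,1],m[0,1])); q1=np.degrees(np.arctan2(y,x))
    c=[th+180*k for k in range(-3,4) if abs(q1-(th+180*k))<155]; q0=np.degrees(s["qpos"][5]); 
    t=min(c,key=lambda t:abs((q1-t)-q0)); d=-(t-t0); d=(d+180)%360-180
    a=np.radians(t); d3=np.array([x,y,z])-s["eef_pos"]
    print(f"tcp {s['eef_pos'].round(4)} th {t0:.1f} q6 {q0:.0f}->{q1-t:.0f} open {s['opening']*85:.0f}mm ff {s['finger_force']:.1f} t {s['time']:.1f} | turn {d:.1f} then x {1000*(d3[0]*-np.sin(a)+d3[1]*np.cos(a)):.1f} y {1000*(d3[0]*np.cos(a)+d3[1]*np.sin(a)):.1f} z {-1000*d3[2]:.1f} mm")
E
python3 -c "
from h import *
plan(.401,-.214,.2,62.8)"
```

```text
[ 0.5399 -0.2621 -0.9456] -54.178648657326455 [ 0.3  4.9 -0.6 -1.  -3.3 -3.4  3.7 -0.5]
ch1 [-0.016 -0.076]
ch2 [-0.022  0.002]
hinge [0.086 0.003]
tcp [0.264  0.6212 0.2313] th 67.0 q6 -9->-91 open 85mm ff 0.0 t 2.8 | turn 4.2 then x -503.7 y -680.2 z 31.3 mm
```

```bash
python3 -m handwheel '[[[0.065,0,0,0,4.2],[0.065,-0.0327,-0.0238,0,0],[0.065,-0.0327,-0.0238,0,0],[0.065,-0.0327,-0.0238,0,0],[0.065,-0.0327,-0.0238,0,0],[0.065,-0.0327,-0.0238,0,0],[0.065,-0.0327,-0.0238,0,0],[0.065,-0.0327,-0.0238,0,0],[0.065,-0.0327,-0.0238,0,0],[0.065,-0.0327,-0.0238,0,0],[0.065,-0.0327,-0.0238,0,0],[0.065,-0.0327,-0.0238,0,0]]]' 40
python3 -m handwheel '[[[0.065,-0.0327,-0.0238,0,0],[0.065,-0.0327,-0.0238,0,0],[0.065,-0.0078,-0.0369,0,0],[0.065,-0.0078,-0.0369,0,0],[0.065,-0.0078,-0.0369,0,0],[0.065,-0.0078,-0.0369,0,0],[0.065,-0.0078,-0.0369,0,0],[0.065,-0.0078,-0.0369,0,0],[0.065,-0.0078,-0.0369,0,0],[0.065,-0.0078,-0.0369,0,0]]]'
python3 -c "
from h import *
plan(.402,-.213,.004,62.8)"
```

```text
time: 3.8
eef_pos: [0.4646, 0.2221, 0.2317]
tcp_rot: [0.235, 0.972, 0.0, 0.0]
contact_force: [0.4, 0.3, 0.1]
opening: 0.761
finger_force: 0.0
time: 4.63
eef_pos: [0.4201, -0.141, 0.2317]
tcp_rot: [0.235, 0.972, -0.0, 0.001]
contact_force: [0.5, 0.2, 0.0]
opening: 0.76
finger_force: 0.0
tcp [ 0.4201 -0.141   0.2317] th 62.8 q6 -94->-91 open 65mm ff 0.0 t 4.6 | turn -0.0 then x -16.8 y -72.3 z 227.7 mm
```

```bash
python3 -m handwheel '[[[0.05,-0.0084,-0.036,0,0],[0.05,-0.0084,-0.036,0,0],[0.05,0,0,0.04,0],[0.05,0,0,0.04,0],[0.05,0,0,0.04,0],[0.05,0,0,0.04,0],[0.05,0,0,0.03,0],[0.05,0,0,0.02,0],[0.05,0,0,0.0175,0],[0.05,0,0,0,0]]]'
python3 -m handwheel '[[[0.0,0,0,0,0],[0.0,0,0,0,0],[0.0,0,0,0,0],[0.0,0,0,0,0],[0.0,0,0,0,0],[0.0,0,0,-0.02,0],[0.0,0,0,-0.04,0],[0.0,0,0,-0.04,0],[0.0,0,0,-0.04,0],[0.0,0,0,-0.04,0],[0,0,0,-0.02,0]]]' 40
python3 -c "
from h import *
plan(.638,-.023,.2,62.8)
cv2.imwrite('pics/a1.png',viewer.read_camera('top')[100:340,130:430])"
```

```text
time: 5.47
eef_pos: [0.4004, -0.2091, 0.0004]
tcp_rot: [0.235, 0.972, 0.002, -0.003]
contact_force: [-1.1, 0.4, 0.7]
opening: 0.586
finger_force: 0.0
time: 6.38
eef_pos: [0.4046, -0.2124, 0.2103]
tcp_rot: [0.235, 0.972, -0.002, 0.004]
contact_force: [0.6, -1.6, 0.2]
opening: 0.391
finger_force: 42.3
tcp [ 0.4046 -0.2124  0.2103] th 62.8 q6 -103->-65 open 33mm ff 42.3 t 6.4 | turn -0.0 then x -121.0 y 275.2 z 10.3 mm
```

View pics/a1.png

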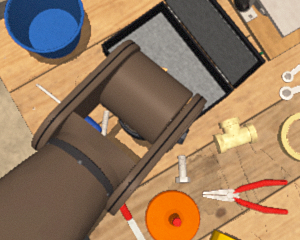

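The chunk is held at 33 mm, and the arm hides the rest of the view. Next it goes to the tub.

```bash
python3 -m handwheel '[[[0,-0.0151,0.0344,0,0],[0,-0.0151,0.0344,0,0],[0,-0.0151,0.0344,0,0],[0,-0.0151,0.0344,0,0],[0,-0.0151,0.0344,0,0],[0,-0.0151,0.0344,0,0],[0,-0.0151,0.0344,0,0],[0,-0.0151,0.0344,0,0],[0,0,0,0.04,0],[0,0,0,0.04,0],[0,0,0,0.02,0],[0,0,0,0,0]]]'
python3 -c "
from h import *
plan(.638,-.023,.1,62.8)"
python3 -m handwheel '[[[0.055,0,0,0,0],[0.055,0,0,0,0],[0.055,0,0,0,0],[0.055,0,0,-0.03,0],[0.055,0,0,-0.04,0],[0.055,0,0,-0.04,0],[0.055,0,0,-0.01,0]]]'
python3 -c "
from h import *
plan(.528,-.243,.009,70.4)"
```

```text
time: 7.43
eef_pos: [0.6315, -0.0204, 0.0966]
tcp_rot: [0.235, 0.972, -0.0, -0.007]
contact_force: [-0.6, 0.3, -0.4]
opening: 0.385
finger_force: 42.3
tcp [ 0.6315 -0.0204  0.0966] th 62.8 q6 -74->-65 open 33mm ff 42.3 t 7.4 | turn 0.0 then x -7.0 y 0.6 z -3.4 mm
time: 8.02
eef_pos: [0.6405, -0.0226, 0.2357]
tcp_rot: [0.235, 0.972, 0.0, 0.009]
contact_force: [0.1, -0.5, 1.4]
opening: 0.642
finger_force: 0.0
tcp [ 0.6405 -0.0226  0.2357] th 62.8 q6 -74->-95 open 55mm ff 0.0 t 8.0 | turn -7.6 then x 32.0 y -245.4 z 226.7 mm
```

```bash
python3 -m handwheel '[[[0.055,0,0,0,-3.8],[0.055,0,0,0,-3.8],[0.055,0.0053,-0.0409,0,0],[0.055,0.0053,-0.0409,0,0],[0.055,0.0053,-0.0409,0,0],[0.055,0.0053,-0.0409,0,0],[0.055,0.0053,-0.0409,0,0],[0.055,0.0053,-0.0409,0,0],[0.055,0,0,0.04,0],[0.055,0,0,0.04,0],[0.055,0,0,0,0]]]'
python3 -c "
from h import *
plan(.528,-.243,.009,70.4)"
```

```text
time: 8.93
eef_pos: [0.5197, -0.2409, 0.138]
tcp_rot: [0.172, 0.985, 0.002, -0.005]
contact_force: [-2.1, 0.6, -1.6]
opening: 0.647
finger_force: 0.0
tcp [ 0.5197 -0.2409  0.138 ] th 70.2 q6 -105->-95 open 55mm ff 0.0 t 8.9 | turn -0.2 then x -8.5 y 0.8 z 129.0 mm
```

```bash
python3 -m handwheel '[[[0.055,0,0,0.03,0],[0.055,0,0,0.03,0],[0.055,0,0,0.03,0],[0.055,0,0,0.02,0],[0.055,0,0,0.015,0],[0.055,0,0,0,0],[0.055,0,0,0,0],[0,0,0,0,0],[0,0,0,0,0],[0,0,0,0,0],[0,0,0,0,0],[0,0,0,0,0]]]'
python3 -c "
from h import *
plan(.638,-.023,.22,70.4)"
python3 -m handwheel '[[[0,0,0,-0.02,0],[0,0,0,-0.04,0],[0,0,0,-0.04,0],[0,0,0,-0.04,0],[0,0,0,-0.04,0],[0,0,0,-0.03,0],[0,0,0,0,0]]]'
python3 -c "
from h import *
plan(.638,-.023,.22,70.4)"
```

```text
time: 9.93
eef_pos: [0.5258, -0.2433, 0.0218]
tcp_rot: [0.17, 0.985, -0.001, 0.002]
contact_force: [-0.9, 0.5, 6.0]
opening: 0.333
finger_force: 40.4
tcp [ 0.5258 -0.2433  0.0218] th 70.4 q6 -105->-72 open 28mm ff 40.4 t 9.9 | turn -0.0 then x -31.8 y 245.2 z -198.2 mm
time: 10.52
eef_pos: [0.5273, -0.2444, 0.2392]
tcp_rot: [0.17, 0.985, -0.004, 0.008]
contact_force: [0.8, -0.3, 0.8]
opening: 0.337
finger_force: 39.7
tcp [ 0.5273 -0.2444  0.2392] th 70.4 q6 -105->-72 open 29mm ff 39.7 t 10.5 | turn -0.0 then x -30.0 y 245.7 z 19.2 mm
```

```bash
python3 -m handwheel '[[[0,-0.005,0.0409,0,0],[0,-0.005,0.0409,0,0],[0,-0.005,0.0409,0,0],[0,-0.005,0.0409,0,0],[0,-0.005,0.0409,0,0],[0,-0.005,0.0409,0,0],[0,0,0,0.04,0],[0,0,0,0.04,0],[0,0,0,0.04,0],[0,0,0,0.02,0],[0,0,0,0,0]]]'
python3 -m handwheel '[[[0.055,0,0,0,0],[0.055,0,0,0,0],[0.055,0,0,0,0],[0.055,0,0,-0.03,0],[0.055,0,0,-0.04,0],[0.055,0,0,-0.04,0],[0.055,0,0,-0.03,0]]]'
python3 -c "
from h import *
plan(.47,-.293,.009,10.7)"
```

```text
time: 11.43
eef_pos: [0.6295, -0.0199, 0.0816]
tcp_rot: [0.17, 0.985, 0.0, -0.007]
contact_force: [-1.6, 0.4, -0.3]
opening: 0.341
finger_force: 39.7
time: 12.02
eef_pos: [0.6363, -0.0215, 0.2358]
tcp_rot: [0.17, 0.985, -0.0, 0.004]
contact_force: [1.2, 0.1, 1.1]
opening: 0.646
finger_force: 0.0
tcp [ 0.6363 -0.0215  0.2358] th 70.4 q6 -81->-43 open 55mm ff 0.0 t 12.0 | turn 59.7 then x -235.9 y -213.8 z 226.8 mm
```

```bash
python3 - <<'E'
from h import *
im=viewer.read_camera("top")
for d in viewer.outline_of("top","chunk_a_mid"): print(round(d["confidence"],2),rect(d["mask"],"top",.028),d["mask"].sum())
cv2.imwrite("pics/a2.png",cv2.resize(im[40:280,130:430],None,fx=2.4,fy=2.4))
plan(.47,-.293,.009,100.7)
E
```

```text
0.88 (array([331., -95.]), array([34., 44.]), 44.6) 372
0.77 (array([ 468., -293.]), array([37., 47.]), 10.7) 374
0.24 (array([ 424., -131.]), array([19., 67.]), 84.7) 224
tcp [ 0.6391 -0.0219  0.2408] th 70.4 q6 -81->-133 open 55mm ff 0.0 t 12.1 | turn -30.3 then x 216.5 y -235.0 z 231.8 mm
```

View pics/a2.png

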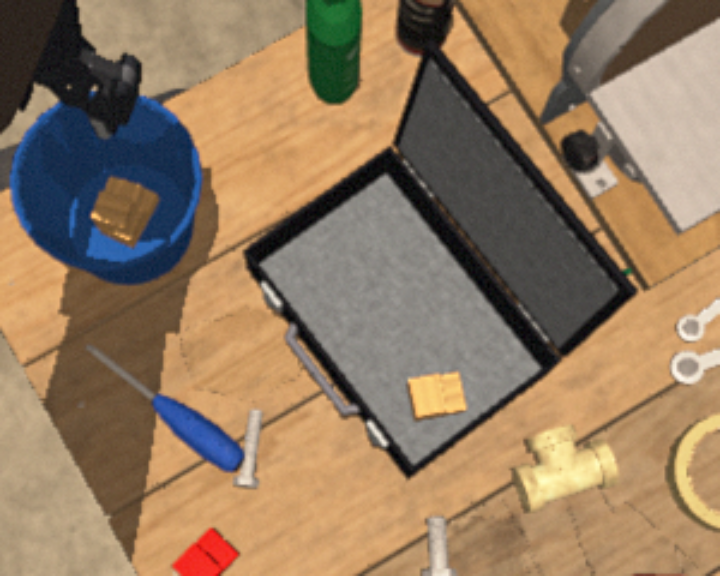

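The chunks sit in the tub at crop (125,210), and the last one in the case is at (437,395). The lid is unmoved, and so are the tools.

```bash
python3 -m handwheel '[[[0.062,0,0,0,-6.06],[0.062,0,0,0,-6.06],[0.062,0,0,0,-6.06],[0.062,0,0,0,-6.06],[0.062,0,0,0,-6.06],[0.062,0.0271,-0.0294,0,0],[0.062,0.0271,-0.0294,0,0],[0.062,0.0271,-0.0294,0,0],[0.062,0.0271,-0.0294,0,0],[0.062,0.0271,-0.0294,0,0],[0.062,0.0271,-0.0294,0,0],[0.062,0.0271,-0.0294,0,0]]]'
python3 -m handwheel '[[[0.062,0.0271,-0.0294,0,0],[0.062,0,0,0.04,0],[0.062,0,0,0.04,0],[0.062,0,0,0,0],[0.062,0,0,0,0]]]'
python3 -c "
from h import *
plan(.469,-.293,.008,100.7)"
```

```text
time: 13.12
eef_pos: [0.4854, -0.2602, 0.2308]
tcp_rot: [-0.093, 0.996, -0.001, 0.001]
contact_force: [1.2, -0.1, -0.6]
opening: 0.724
finger_force: 0.0
time: 13.53
eef_pos: [0.4639, -0.2916, 0.1478]
tcp_rot: [-0.093, 0.996, 0.001, -0.001]
contact_force: [1.2, -0.0, 0.5]
opening: 0.724
finger_force: 0.0
tcp [ 0.4639 -0.2916  0.1478] th 100.7 q6 -143->-133 open 62mm ff 0.0 t 13.5 | turn -0.0 then x -4.7 y -2.3 z 139.8 mm
```

```bash
python3 -m handwheel '[[[0.062,-0.004,-0.002,0.035,0],[0.062,0,0,0.035,0],[0.062,0,0,0.03,0],[0.062,0,0,0.02,0],[0.062,0,0,0.0198,0],[0.062,0,0,0,0],[0.062,0,0,0,0]]]'
python3 -m handwheel '[[[0,0,0,0,0],[0,0,0,0,0],[0,0,0,0,0],[0,0,0,0,0],[0,0,0,0,0]]]' 60
python3 -m handwheel '[[[0,0,0,-0.02,0],[0,0,0,-0.04,0],[0,0,0,-0.04,0],[0,0,0,-0.04,0],[0,0,0,-0.04,0],[0,0,0,-0.03,0],[0,0,0,0,0]]]'
python3 -c "
from h import *
plan(.638,-.023,.22,100.7)"
```

```text
time: 14.12
eef_pos: [0.471, -0.2943, 0.0112]
tcp_rot: [-0.094, 0.996, -0.001, 0.001]
contact_force: [-0.0, -0.5, 0.3]
opening: 0.727
finger_force: 0.0
time: 14.53
eef_pos: [0.4718, -0.2953, 0.0128]
tcp_rot: [-0.093, 0.996, -0.002, 0.002]
contact_force: [0.5, 1.6, 6.7]
opening: 0.522
finger_force: 62.3
time: 15.12
eef_pos: [0.4728, -0.2965, 0.23]
tcp_rot: [-0.093, 0.996, -0.007, 0.006]
contact_force: [0.7, -1.9, 0.8]
opening: 0.519
finger_force: 61.3
tcp [ 0.4728 -0.2965  0.23  ] th 100.7 q6 -143->-103 open 44mm ff 61.3 t 15.1 | turn -0.0 then x -213.1 y 238.1 z 10.0 mm
```

```bash
python3 -m handwheel '[[[0,-0.0266,0.0298,0,0],[0,-0.0266,0.0298,0,0],[0,-0.0266,0.0298,0,0],[0,-0.0266,0.0298,0,0],[0,-0.0266,0.0298,0,0],[0,-0.0266,0.0298,0,0],[0,-0.0266,0.0298,0,0],[0,-0.0266,0.0298,0,0],[0,0,0,0.04,0],[0,0,0,0.04,0],[0,0,0,0.035,0],[0,0,0,0,0]]]'
python3 -m handwheel '[[[0,0,0,0,0],[0.062,0,0,0,0],[0.062,0,0,0,0],[0.062,0,0,0,0],[0.05,0,0,-0.03,0],[0.05,0,0,-0.04,0],[0.05,0,0,-0.04,0],[0.05,0,0,-0.02,0]]]' 40
python3 -c "
from h import *
viewer.read_camera('top')
for d in viewer.outline_of('top','screwdriver_grip'): print(round(d['confidence'],2),rect(d['mask'],'top',.015))
print([(onz('top',p,.015),c) for p,c in pins('top','screwdriver_grip')])
cv2.imwrite('pics/a3.png',viewer.read_camera('top')[60:300,120:440])
plan(.443,-.079,.003,143.9)"
```

```text
time: 16.12
eef_pos: [0.6284, -0.0183, 0.0954]
tcp_rot: [-0.093, 0.996, 0.002, -0.008]
contact_force: [-1.6, 0.3, -1.5]
opening: 0.524
finger_force: 61.3
time: 16.78
eef_pos: [0.637, -0.0205, 0.2429]
tcp_rot: [-0.093, 0.996, -0.002, 0.006]
contact_force: [0.3, 0.7, 1.3]
opening: 0.587
finger_force: 0.0
0.76 (array([462., -63.]), array([163.,  31.]), 49.7)
0.35 (array([ 408., -402.]), array([64., 92.]), 17.9)
[(array([[ 0.43616122, -0.08192162]]), 0.67)]
tcp [ 0.634  -0.0199  0.2343] th 100.7 q6 -112->-154 open 50mm ff 0.0 t 17.0 | turn -43.2 then x 160.3 y 119.5 z 231.3 mm
```

View pics/a3.png

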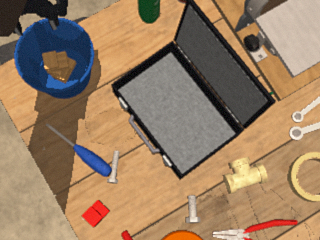

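The case is empty now, with the chunks in the tub near crop (60,65). Next is the screwdriver, with its handle at crop (92,160). First I'll get its axis from the end pixels.

```bash
python3 -c "
from h import *
e=onz('top',[[230.7,233]],.012)[0]; t=onz('top',[[167.5,185]],.012)[0]
viewer.read_camera('top'); m=viewer.outline_of('top','screwdriver_grip')[0]['mask']; ys,xs=np.nonzero(m); w=onz('top',np.c_[xs,ys],.015)
im=viewer.read_camera('top'); b=(im[...,0].astype(int)>im[...,2]*2)&m; ys,xs=np.nonzero(b); w=onz('top',np.c_[xs,ys],.02); c=w.mean(0); u=np.linalg.svd(w-c)[2][0]; l=(w-c)@u
print('blue',c,np.degrees(np.arctan2(u[1],u[0])),l.min(),l.max())
u=(t-e);L=np.linalg.norm(u);u/=L; print(e,t,L,np.degrees(np.arctan2(u[1],u[0])),e+.048*u)"
```

```text
blue [ 0.44118445 -0.08674981] -128.72518380368177 -0.11228212952459975 0.045553485186057736
[ 0.4132336 -0.1253484] [0.51719062 0.00821117] 0.1692489934605047 52.10434654415292 [ 0.44271641 -0.08747013]
```

```bash
python3 -c "
from h import *
plan(.446,-.081,.004,142)"
python3 -m handwheel '[[[0.045,0,0,0,-6.9],[0.045,0,0,0,-6.9],[0.045,0,0,0,-6.9],[0.045,0,0,0,-6.9],[0.045,0,0,0,-6.9],[0.045,0,0,0,-6.8],[0.045,0.0313,0.0223,0,0],[0.045,0.0313,0.0223,0,0],[0.045,0.0313,0.0223,0,0],[0.045,0.0313,0.0223,0,0],[0.045,0.0313,0.0223,0,0],[0.045,0,0,0,0]]]'
python3 -m handwheel '[[[0.045,0,0,0.04,0],[0.045,0,0,0.04,0],[0.045,0,0,0,0],[0.045,0,0,0,0]]]'
python3 -c "
from h import *
plan(.446,-.081,.004,142)"

```

```text
tcp [ 0.6333 -0.0198  0.232 ] th 100.7 q6 -112->-152 open 50mm ff 0.0 t 17.2 | turn -41.3 then x 163.6 y 109.9 z 228.0 mm
time: 18.18
eef_pos: [0.4463, -0.0683, 0.2308]
tcp_rot: [-0.433, 0.901, 0.0, -0.005]
contact_force: [0.3, 0.2, -1.1]
opening: 0.525
finger_force: 0.0
time: 18.52
eef_pos: [0.4501, -0.0685, 0.1514]
tcp_rot: [-0.435, 0.901, 0.001, -0.005]
contact_force: [-0.4, -0.1, 1.0]
opening: 0.529
finger_force: 0.0
tcp [ 0.4501 -0.0685  0.1514] th 141.5 q6 -163->-152 open 45mm ff 0.0 t 18.5 | turn -0.5 then x 12.4 y -4.5 z 147.4 mm
```

```bash
sed -i 's/q1=np.degrees(np.arctan2(y,x))/q1=np.degrees(np.arctan2(y,x))-10/; s/<155/<150/' h.py
python3 -m handwheel '[[[0.045,0,0,0,7.1],[0.045,0,0,0,7.1],[0.045,0,0,0,7.1],[0.045,0,0,0,7.1],[0.045,0,0,0,7.1],[0.045,0,0,0,7.1],[0.045,0,0,0,7.1],[0.045,0,0,0,7.1],[0.045,0,0,0,7.1],[0.045,0,0,0,7.1],[0.045,0,0,0,7.1],[0.045,0,0,0,7.1]]]'
python3 -m handwheel '[[[0.045,0,0,0,7.1],[0.045,0,0,0,7.1],[0.045,0,0,0,7.1],[0.045,0,0,0,7.1],[0.045,0,0,0,7.1],[0.045,0,0,0,7.1],[0.045,0,0,0,7.1],[0.045,0,0,0,7.1],[0.045,0,0,0,7.1],[0.045,0,0,0,7.1],[0.045,0,0,0,7.1],[0.045,0,0,0,7.1]]]'
python3 -c "
from h import *
plan(.446,-.081,.004,142)"
```

```text
time: 19.52
eef_pos: [0.4542, -0.0699, 0.1572]
tcp_rot: [0.292, 0.956, -0.003, 0.002]
contact_force: [0.3, -0.9, -0.3]
opening: 0.527
finger_force: 0.0
time: 20.52
eef_pos: [0.4542, -0.0699, 0.1572]
tcp_rot: [0.862, 0.506, -0.001, 0.004]
contact_force: [0.7, 0.2, 0.5]
opening: 0.526
finger_force: 0.0
tcp [ 0.4542 -0.0699  0.1572] th -29.2 q6 8->18 open 45mm ff 0.0 t 20.5 | turn 8.8 then x -13.8 y 0.4 z 153.2 mm
```

```bash
python3 -m handwheel '[[[0.045,0,0,0,4.4],[0.045,0,0,0,4.4],[0.045,-0.0138,0.0004,0.04,0],[0.045,0,0,0.035,0],[0.045,0,0,0.03,0],[0.045,0,0,0.025,0],[0.045,0,0,0.0225,0],[0.045,0,0,0,0],[0.045,0,0,0,0]]]'
python3 -m handwheel '[[[0,0,0,0,0],[0,0,0,0,0],[0,0,0,0,0],[0,0,0,0,0],[0,0,0,0,0]]]' 60
python3 -m handwheel '[[[0,0,0,-0.02,0],[0,0,0,-0.04,0],[0,0,0,-0.04,0],[0,0,0,-0.04,0],[0,0,0,-0.04,0],[0,0,0,0,0],[0,0,0,0,0]]]'
cat >> h.py <<'E'
def case(x,y):
    a=-0.9456; return (.5399+np.cos(a)*x-np.sin(a)*y, -.2621+np.sin(a)*x+np.cos(a)*y)
E
python3 -c "
from h import *
x,y=case(-.034,-.025);print(x,y)
plan(x,y,.2,-54.2)"
```

```text
time: 21.27
eef_pos: [0.445, -0.0816, 0.0032]
tcp_rot: [0.897, 0.441, -0.002, 0.002]
contact_force: [-0.2, 0.2, -0.5]
opening: 0.529
finger_force: 0.0
time: 21.68
eef_pos: [0.4463, -0.0821, 0.0052]
tcp_rot: [0.897, 0.441, -0.0, 0.004]
contact_force: [-0.8, 0.1, 6.3]
opening: 0.302
finger_force: 59.0
time: 22.27
eef_pos: [0.4464, -0.081, 0.1869]
tcp_rot: [0.897, 0.441, 0.001, 0.006]
contact_force: [-0.7, 0.6, -2.5]
opening: 0.302
finger_force: 59.6
0.4997300739944666 -0.24916257194377592
tcp [ 0.4464 -0.081   0.1869] th -37.6 q6 15->18 open 26mm ff 59.6 t 22.3 | turn 16.6 then x -55.1 y 167.6 z -13.1 mm
```

```bash
python3 -m handwheel '[[[0,0,0,0,5.5],[0,0,0,0,5.5],[0,0,0,0,5.5],[0,-0.011,0.0335,0,0],[0,-0.011,0.0335,0,0],[0,-0.011,0.0335,0,0],[0,-0.011,0.0335,0,0],[0,-0.011,0.0335,0,0],[0,0,0,0.04,0],[0,0,0,0.03,0],[0,0,0,0,0],[0,0,0,0,0]]]'
python3 -c "
from h import *
x,y=case(-.034,-.025)
plan(x,y,.014,-54.2)"
```

```text
time: 23.27
eef_pos: [0.4952, -0.247, 0.1098]
tcp_rot: [0.951, 0.308, -0.004, -0.001]
contact_force: [0.6, -0.0, -0.3]
opening: 0.302
finger_force: 59.7
tcp [ 0.4952 -0.247   0.1098] th -54.2 q6 18->18 open 26mm ff 59.7 t 23.3 | turn 0.0 then x 2.4 y 4.4 z 95.8 mm
```

```bash
python3 -m handwheel '[[[0,0.001,0.003,0.03,0],[0,0,0,0.03,0],[0,0,0,0.02,0],[0,0,0,0.01,0],[0,0,0,0.006,0],[0,0,0,0,0],[0,0,0,0,0]]]'
python3 -m handwheel '[[[0.037,0,0,0,0],[0.037,0,0,0,0],[0.037,0,0,0,0],[0.037,0,0,-0.02,0],[0.037,0,0,-0.04,0],[0.037,0,0,-0.04,0],[0.037,0,0,-0.04,0],[0.037,0,0,-0.04,0],[0.05,0,0,0,0]]]'
python3 -c "
from h import *
plan(.638,-.023,.2,-54)"
```

```text
time: 23.85
eef_pos: [0.501, -0.2516, 0.0188]
tcp_rot: [0.951, 0.308, -0.001, 0.004]
contact_force: [0.2, -0.7, -1.3]
opening: 0.307
finger_force: 59.7
time: 24.6
eef_pos: [0.5046, -0.253, 0.2085]
tcp_rot: [0.951, 0.308, 0.004, 0.01]
contact_force: [0.8, -0.9, 1.2]
opening: 0.555
finger_force: 0.0
tcp [ 0.5046 -0.253   0.2085] th -54.1 q6 18->42 open 47mm ff 0.0 t 24.6 | turn -0.1 then x 243.1 y -107.7 z 8.5 mm
```

```bash
python3 - <<'E'
from h import *
for c in("scene","top"):
    viewer.read_camera(c)
    for n,z in dict(bolt_small_head=.008,bolt_large_head=.01,tee_mid=.025).items():
        print(c,n,[(round(d["confidence"],2),rect(d["mask"],c,z)) for d in viewer.outline_of(c,n) if d["confidence"]>.4])
cv2.imwrite("pics/a4.png",cv2.resize(viewer.read_camera("scene")[130:350,180:420],None,fx=2.5,fy=2.5))
plan(.428,-.129,.002,-4)
E
```

```text
scene bolt_small_head [(0.62, (array([ 428., -130.]), array([23., 71.]), 83.9))]
scene bolt_large_head [(0.74, (array([ 337., -297.]), array([30., 61.]), 79.7))]
scene tee_mid [(0.74, (array([ 412., -400.]), array([81., 85.]), 17.5))]
top bolt_small_head []
top bolt_large_head [(0.79, (array([ 336., -294.]), array([27., 57.]), 88.2))]
top tee_mid [(0.93, (array([ 409., -401.]), array([60., 88.]), 14.4))]
tcp [ 0.4996 -0.2495  0.1954] th -54.2 q6 18->-23 open 50mm ff 0.0 t 25.1 | turn -50.2 then x 115.2 y -79.8 z 193.4 mm
```

View pics/a4.png

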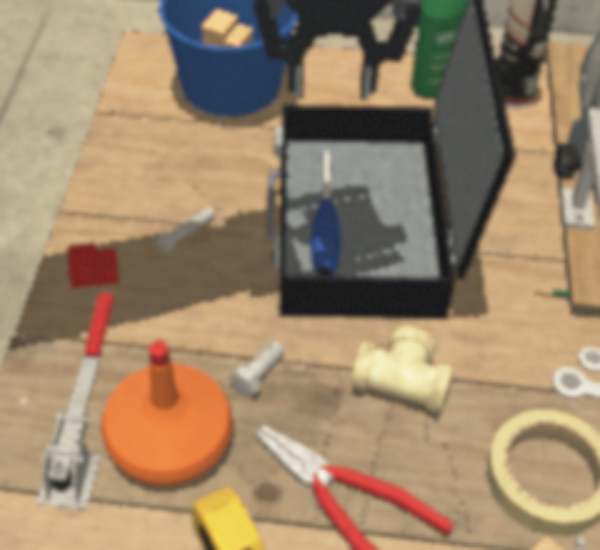

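The screwdriver lies in the case at crop (325,225). The thin bolt is at (187,230), the thick one at (258,368) and the tee at (405,370). Next is the thin bolt.

```bash
python3 -c "
from h import *
plan(.431,-.130,.003,85)"
python3 -m handwheel '[[[0.035,0,0,0,6.8],[0.035,0,0,0,6.8],[0.035,0,0,0,6.8],[0.035,0,0,0,6.8],[0.035,0,0,0,6.8],[0.035,0,0,0,6.8]]]'
python3 -c "
from h import *
plan(.431,-.130,.003,85)"
```

```text
tcp [ 0.4996 -0.2495  0.1954] th -54.2 q6 18->68 open 50mm ff 0.0 t 25.1 | turn 40.8 then x -78.7 y -113.0 z 192.4 mm
time: 25.55
eef_pos: [0.4999, -0.2497, 0.1961]
tcp_rot: [0.999, -0.046, -0.002, 0.002]
contact_force: [0.6, 0.6, 0.1]
opening: 0.408
finger_force: 0.0
tcp [ 0.4999 -0.2497  0.1961] th -95.3 q6 59->68 open 35mm ff 0.0 t 25.6 | turn -0.3 then x -79.1 y -113.2 z 193.1 mm
```

```bash
python3 -m handwheel '[[[0.035,-0.0198,-0.0283,0,0],[0.035,-0.0198,-0.0283,0,0],[0.035,-0.0198,-0.0283,0,0],[0.035,-0.0198,-0.0283,0,0],[0.035,0,0,0.04,0],[0.035,0,0,0.04,0],[0.035,0,0,0,0],[0.035,0,0,0,0]]]'
python3 -c "
from h import *
plan(.431,-.130,.003,85)"
```

```text
time: 26.22
eef_pos: [0.429, -0.1296, 0.1144]
tcp_rot: [0.999, -0.043, -0.004, 0.001]
contact_force: [0.8, -0.1, 0.7]
opening: 0.414
finger_force: 0.0
tcp [ 0.429  -0.1296  0.1144] th -95.0 q6 66->68 open 35mm ff 0.0 t 26.2 | turn 0.0 then x 2.0 y 0.2 z 111.4 mm
```

```bash
python3 -m handwheel '[[[0.035,0.002,0,0.035,0],[0.035,0,0,0.03,0],[0.035,0,0,0.025,0],[0.035,0,0,0.0214,0],[0.035,0,0,0,0],[0.035,0,0,0,0],[0,0,0,0,0],[0,0,0,0,0],[0,0,0,0,0],[0,0,0,0,0],[0,0,0,0,0]]]'
python3 -m handwheel '[[[0,0,0,-0.02,0],[0,0,0,-0.04,0],[0,0,0,-0.04,0],[0,0,0,-0.04,0],[0,0,0,-0.04,0],[0,0,0,0,0],[0,0,0,0,0]]]'
python3 -c "
from h import *
x,y=case(.03,-.03)
plan(x,y,.15,35.8)"
```

```text
time: 27.13
eef_pos: [0.4349, -0.1327, 0.0078]
tcp_rot: [0.999, -0.043, 0.001, 0.004]
contact_force: [-0.3, 1.8, 6.6]
opening: 0.095
finger_force: 58.6
time: 27.72
eef_pos: [0.4349, -0.1315, 0.1894]
tcp_rot: [0.999, -0.043, 0.003, 0.005]
contact_force: [-0.9, 0.7, -0.6]
opening: 0.096
finger_force: 58.7
tcp [ 0.4349 -0.1315  0.1894] th -95.0 q6 66->105 open 8mm ff 58.7 t 27.7 | turn 49.2 then x 197.3 y 21.2 z 39.4 mm
```

```bash
python3 -m handwheel '[[[0,0,0,0,-7],[0,0,0,0,-7],[0,0,0,0,-7],[0,0,0,0,-7],[0,0,0,0,-7],[0,0,0,0,-7],[0,0,0,0,-7],[0,0,0,0,-7],[0,0,0,0,-7],[0,0,0,0,-7],[0,0,0,0,-7],[0,0,0,0,-7]]]'
python3 -m handwheel '[[[0,0,0,0,-7],[0,0,0,0,-7],[0,0,0,0,-7],[0,0,0,0,-7],[0,0,0,0,-7],[0,0,0,0,-7],[0,0,0,0,-4.8],[0,0,0,0,0]]]'
python3 -c "
from h import *
x,y=case(.018,-.02)
plan(x,y,.15,35.8)"
```

```text
time: 28.72
eef_pos: [0.4318, -0.1298, 0.1831]
tcp_rot: [0.769, 0.639, -0.003, -0.0]
contact_force: [-1.5, 0.2, -1.3]
opening: 0.097
finger_force: 58.7
time: 29.38
eef_pos: [0.4319, -0.1299, 0.1832]
tcp_rot: [0.455, 0.891, -0.003, -0.002]
contact_force: [-0.3, -0.4, -1.3]
opening: 0.098
finger_force: 58.7
tcp [ 0.4319 -0.1299  0.1832] th 35.9 q6 -65->-74 open 8mm ff 58.7 t 29.4 | turn 0.1 then x -188.4 y -9.7 z 33.2 mm
```

```bash
python3 -m handwheel '[[[0,-0.0377,-0.0019,0,0],[0,-0.0377,-0.0019,0,0],[0,-0.0377,-0.0019,0,0],[0,-0.0377,-0.0019,0,0],[0,-0.0377,-0.0019,0,0],[0,0,0,0.04,0],[0,0,0,0.03,0],[0,0,0,0,0],[0,0,0,0,0]]]'
python3 -c "
from h import *
x,y=case(.018,-.02)
plan(x,y,.018,35.8)"
```

```text
time: 30.13
eef_pos: [0.5334, -0.2877, 0.1123]
tcp_rot: [0.456, 0.89, -0.002, -0.004]
contact_force: [-0.7, -0.1, 0.0]
opening: 0.097
finger_force: 58.7
tcp [ 0.5334 -0.2877  0.1123] th 35.8 q6 -73->-74 open 8mm ff 58.7 t 30.1 | turn -0.0 then x -1.0 y 0.2 z 94.3 mm
```

```bash
python3 -m handwheel '[[[0,0,0,0.03,0],[0,0,0,0.03,0],[0,0,0,0.02,0],[0,0,0,0.01,0],[0,0,0,0.005,0],[0,0,0,0,0],[0,0,0,0,0],[0.03,0,0,0,0],[0.03,0,0,0,0],[0.03,0,0,0,0]]]'
python3 -m handwheel '[[[0.03,0,0,-0.02,0],[0.03,0,0,-0.04,0],[0.03,0,0,-0.04,0],[0.03,0,0,-0.04,0],[0.04,0,0,-0.03,0],[0.04,0,0,0,0]]]'
python3 -c "
from h import *
plan(.355,-.296,.17,88)"
```

```text
time: 30.97
eef_pos: [0.5363, -0.2906, 0.0224]
tcp_rot: [0.455, 0.89, -0.003, 0.002]
contact_force: [-0.4, 0.3, 0.7]
opening: 0.35
finger_force: 0.0
time: 31.47
eef_pos: [0.5396, -0.2917, 0.2012]
tcp_rot: [0.455, 0.89, -0.005, 0.009]
contact_force: [1.4, -0.4, 1.1]
opening: 0.468
finger_force: 0.0
tcp [ 0.5396 -0.2917  0.2012] th 35.8 q6 -73->-138 open 40mm ff 0.0 t 31.5 | turn -52.2 then x 184.3 y -10.8 z 31.2 mm
```

```bash
python3 -m handwheel '[[[0.04,0,0,0,-7],[0.04,0,0,0,-7],[0.04,0,0,0,-7],[0.04,0,0,0,-7],[0.04,0,0,0,-7],[0.04,0,0,0,-7],[0.04,0,0,0,-7],[0.04,0,0,0,-1.2],[0.04,0,0,0,0]]]'
python3 -c "
from h import *
plan(.354,-.296,.17,86)"
```

```text
time: 32.22
eef_pos: [0.5357, -0.2888, 0.1908]
tcp_rot: [0.036, 0.999, -0.003, -0.001]
contact_force: [0.4, 0.5, 0.6]
opening: 0.467
finger_force: 0.0
tcp [ 0.5357 -0.2888  0.1908] th 85.9 q6 -124->-136 open 40mm ff 0.0 t 32.2 | turn -0.1 then x 180.8 y -19.8 z 20.8 mm
```

```bash
python3 -m handwheel '[[[0.04,0.0362,-0.004,0,0],[0.04,0.0362,-0.004,0,0],[0.04,0.0362,-0.004,0,0],[0.04,0.0362,-0.004,0,0],[0.04,0.0362,-0.004,0,0],[0.04,0,0,0.02,0],[0.04,0,0,0,0],[0.04,0,0,0,0],[0.04,0,0,0,0]]]'
python3 - <<'E'
from h import *
plan(.354,-.296,.003,86)
for c in("scene","top"):
    viewer.read_camera(c)
    print(c,[(round(d["confidence"],2),rect(d["mask"],c,.01)) for d in viewer.outline_of(c,"bolt_large_head") if d["confidence"]>.4])
cv2.imwrite("pics/a5.png",cv2.resize(viewer.read_camera("scene")[130:350,180:420],None,fx=2.5,fy=2.5))
E
```

```text
time: 32.97
eef_pos: [0.3544, -0.2966, 0.1718]
tcp_rot: [0.035, 0.999, -0.003, -0.001]
contact_force: [0.6, 0.7, 1.0]
opening: 0.463
finger_force: 0.0
tcp [ 0.3544 -0.2966  0.1718] th 86.0 q6 -138->-136 open 39mm ff 0.0 t 33.0 | turn 0.0 then x 0.5 y 0.6 z 168.8 mm
scene [(0.47, (array([ 336., -295.]), array([31., 63.]), 87.1))]
top [(0.5, (array([ 417., -441.]), array([31., 12.]), 37.6)), (0.45, (array([ 655., -356.]), array([309.,  96.]), 35.9))]
```

View pics/a5.png

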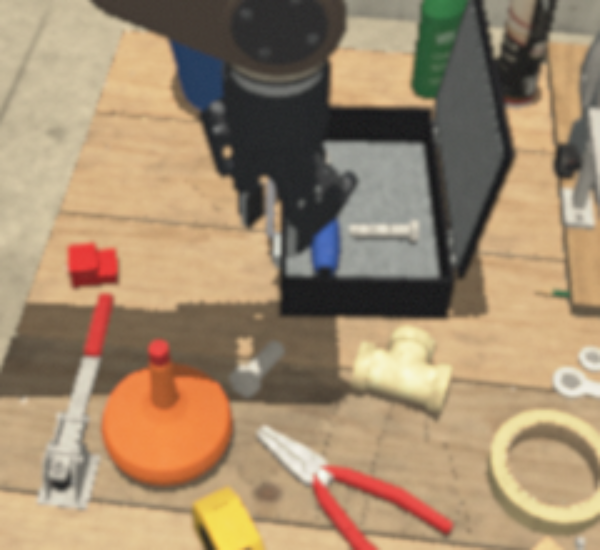

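The thin bolt lies in the case at crop (385,232), and the thick bolt is still at (258,368) beside the can. I'll descend on it.

```bash
python3 -m handwheel '[[[0.04,0,0,0.04,0],[0.04,0,0,0.04,0],[0.04,0,0,0.03,0],[0.04,0,0,0.03,0],[0.04,0,0,0.02,0],[0.04,0,0,0.0078,0],[0.04,0,0,0,0],[0.04,0,0,0,0]]]'
python3 -m handwheel '[[[0,0,0,0,0],[0,0,0,0,0],[0,0,0,0,0],[0,0,0,0,0],[0,0,0,0,0]]]' 60
python3 -m handwheel '[[[0,0,0,-0.02,0],[0,0,0,-0.04,0],[0,0,0,-0.04,0],[0,0,0,-0.04,0],[0,0,0,-0.04,0],[0,0,0,0,0],[0,0,0,0,0]]]'
python3 -c "
from h import *
x,y=case(.03,-.075)
plan(x,y,.15,35.8)"
```

```text
time: 33.88
eef_pos: [0.354, -0.2979, 0.0041]
tcp_rot: [0.034, 0.999, -0.003, -0.001]
contact_force: [0.3, 0.3, 0.2]
opening: 0.467
finger_force: 0.0
time: 34.3
eef_pos: [0.3545, -0.2988, 0.0053]
tcp_rot: [0.035, 0.999, -0.004, 0.0]
contact_force: [0.9, -0.1, 6.2]
opening: 0.158
finger_force: 58.6
time: 34.88
eef_pos: [0.3549, -0.2977, 0.1867]
tcp_rot: [0.034, 0.999, -0.006, 0.001]
contact_force: [-0.4, -0.3, -2.0]
opening: 0.157
finger_force: 58.7
tcp [ 0.3549 -0.2977  0.1867] th 86.0 q6 -138->-79 open 13mm ff 58.7 t 34.9 | turn 50.2 then x -109.4 y 95.9 z 36.7 mm
```

```bash
python3 -m handwheel '[[[0,0,0,0,7],[0,0,0,0,7],[0,0,0,0,7],[0,0,0,0,7],[0,0,0,0,7],[0,0,0,0,7],[0,0,0,0,7],[0,0,0,0,1.2],[0,-0.0274,0.024,0,0],[0,-0.0274,0.024,0,0],[0,-0.0274,0.024,0,0],[0,-0.0274,0.024,0,0]]]'
python3 -m handwheel '[[[0,0,0,0.04,0],[0,0,0,0.03,0],[0,0,0,0,0],[0,0,0,0,0]]]'
python3 -c "
from h import *
x,y=case(.03,-.075)
plan(x,y,.014,35.8)"
```

```text
time: 35.88
eef_pos: [0.4964, -0.3285, 0.1811]
tcp_rot: [0.454, 0.891, -0.003, -0.001]
contact_force: [-0.6, 0.3, -0.2]
opening: 0.155
finger_force: 58.9
time: 36.22
eef_pos: [0.4936, -0.3275, 0.1096]
tcp_rot: [0.454, 0.891, -0.002, -0.004]
contact_force: [0.1, -0.5, -1.3]
opening: 0.154
finger_force: 58.9
tcp [ 0.4936 -0.3275  0.1096] th 35.9 q6 -79->-79 open 13mm ff 58.9 t 36.2 | turn 0.1 then x -4.1 y 0.8 z 95.6 mm
```

```bash
python3 -m handwheel '[[[0,-0.002,0,0.03,0],[0,0,0,0.03,0],[0,0,0,0.02,0],[0,0,0,0.01,0],[0,0,0,0.005,0],[0,0,0,0,0],[0,0,0,0,0],[0.032,0,0,0,0],[0.032,0,0,0,0],[0.032,0,0,0,0]]]'
python3 -m handwheel '[[[0.032,0,0,-0.02,0],[0.032,0,0,-0.04,0],[0.032,0,0,-0.04,0],[0.032,0,0,-0.04,0],[0.07,0,0,-0.03,0],[0.07,0,0,0,0]]]'
python3 -c "
from h import *
viewer.read_camera('scene')
print([(round(d['confidence'],2),rect(d['mask'],'scene',.025)) for d in viewer.outline_of('scene','tee_mid') if d['confidence']>.4])
print([(onz('scene',p,.021),c) for p,c in pins('scene','tee_mid')])
plan(.408,-.400,.17,16.5)"
```

```text
time: 37.05
eef_pos: [0.4975, -0.3324, 0.02]
tcp_rot: [0.455, 0.89, -0.004, 0.002]
contact_force: [-0.2, -0.2, 1.2]
opening: 0.381
finger_force: 0.0
time: 37.55
eef_pos: [0.5006, -0.3337, 0.1986]
tcp_rot: [0.455, 0.89, -0.005, 0.008]
contact_force: [1.5, -0.8, 1.0]
opening: 0.641
finger_force: 0.0
[(0.64, (array([ 413., -401.]), array([81., 84.]), 17.8))]
[(array([[ 0.62736785, -0.04423424]]), 0.68), (array([[ 0.4203534 , -0.40101291]]), 0.64)]
tcp [ 0.4963 -0.33    0.1872] th 35.8 q6 -79->-71 open 70mm ff 0.0 t 37.8 | turn 19.3 then x -42.1 y -104.6 z 17.2 mm
```

```bash
cat > tee.py <<'E'
from h import *
from scipy.optimize import minimize
def cyl(p,u,l0,l1,r):
    u=np.array([*u,0.]);v=np.array([-u[1],u[0],0]);t=np.linspace(0,2*np.pi,20)
    ring=np.outer(np.cos(t),v)*r+np.outer(np.sin(t),[0,0,1])*r
    return np.r_[p+l0*u+ring,p+l1*u+ring]
def sil(v,c):
    x,y,a=v[0],v[1],v[2]; b=np.array([np.cos(a),np.sin(a)]); t=np.array([b[1],-b[0]])
    ax=np.array([x-.011*b[0],y-.011*b[1],.021]); m=np.zeros((420,560),np.uint8)
    for P in(cyl(ax,t,-.04,.04,.017),cyl(ax,t,-.04,-.025,.021),cyl(ax,t,.025,.04,.021),cyl(ax,b,0,.039,.017),cyl(ax,b,.024,.039,.021)):
        h=cv2.convexHull((pix(c,P)*16).astype(np.int32)); cv2.fillPoly(m,[h],1,shift=4)
    return m>0
def fit(M):
    f=lambda v:sum((sil(v,c)^m).sum() for c,m in M.items())
    best=min((minimize(f,[.41,-.40,np.radians(a)],method="Nelder-Mead",options=dict(initial_simplex=[[.41,-.40,np.radians(a)],[.418,-.40,np.radians(a)],[.41,-.392,np.radians(a)],[.41,-.40,np.radians(a+8)]])) for a in(5,17,30,107,197,287)),key=lambda r:r.fun)
    return best
M={}
for c in("scene","top"):
    viewer.read_camera(c); d=viewer.outline_of(c,"tee_mid")
    d=[k for k in d if k["confidence"]>.5 and np.abs(np.array(rect(k["mask"],c,.025)[0])-[408,-400]).max()<20]
    if d: M[c]=d[0]["mask"]
for s in list(M)and[M]+[{c:M[c]} for c in M]:
    b=fit(s); print(list(s),b.x[:2].round(4),np.degrees(b.x[2]).round(1),b.fun,sum(m.sum() for m in s.values()))
E
python3 tee.py
```

```text
Traceback (most recent call last):
  File "tee.py", line 23, in <module>
    b=fit(s); print(list(s),b.x[:2].round(4),np.degrees(b.x[2]).round(1),b.fun,sum(m.sum() for m in s.values()))
  File "tee.py", line 15, in fit
    best=min((minimize(f,[.41,-.40,np.radians(a)],method="Nelder-Mead",options=dict(initial_simplex=[[.41,-.40,np.radians(a)],[.418,-.40,np.radians(a)],[.41,-.392,np.radians(a)],[.41,-.40,np.radians(a+8)]])) for a in(5,17,30,107,197,287)),key=lambda r:r.fun)
  File "tee.py", line 15, in <genexpr>
    best=min((minimize(f,[.41,-.40,np.radians(a)],method="Nelder-Mead",options=dict(initial_simplex=[[.41,-.40,np.radians(a)],[.418,-.40,np.radians(a)],[.41,-.392,np.radians(a)],[.41,-.40,np.radians(a+8)]])) for a in(5,17,30,107,197,287)),key=lambda r:r.fun)
              ~~~~~~~~^^^^^^^^^^^^^^^^^^^^^^^^^^^^^^^^^^^^^^^^^^^^^^^^^^^^^^^^^^^^^^^^^^^^^^^^^^^^^^^^^^^^^^^^^^^^^^^^^^^^^^^^^^^^^^^^^^^^^^^^^^^^^^^^^^^^^^^^^^^^^^^^^^^^^^^^^^^^^^^^^^^^^^^^^^^^^^^^^^^^^^^^^
  File "tee.py", line 14, in <lambda>
    f=lambda v:sum((sil(v,c)^m).sum() for c,m in M.items())
               ~~~^^^^^^^^^^^^^^^^^^^^^^^^^^^^^^^^^^^^^^^^^
  File "tee.py", line 14, in <genexpr>
    f=lambda v:sum((sil(v,c)^m).sum() for c,m in M.items())
                    ~~~^^^^^
  File "tee.py", line 11, in sil
    h=cv2.convexHull((pix(c,P)*16).astype(np.int32)); cv2.fillPoly(m,[h],1,shift=4)
                      ~~~^^^^^
  File "h.py", line 13, in pix
    p,f,r=cam(c); q=r.inv().apply(np.atleast_2d(P)-p["xyz"])
          ~~~^^^
  File "h.py", line 5, in cam
    p=viewer.camera_params(c); return p,210/np.tan(np.radians(p["fov_y"]/2)),R.from_quat(p["attitude"])
ValueError: time passes only in moves, steps and waits
```

```bash
sed -i 's/^def cam(c):/import functools\n@functools.lru_cache\ndef cam(c):/' h.py; python3 tee.py; python3 -c "
from h import *
plan(.41,-.4,.17,20)"
```

```text
['scene', 'top'] [ 0.4105 -0.3999] 19.5 231.0 1743
['scene'] [ 0.4101 -0.4016] 17.1 63.0 854
['top'] [ 0.4087 -0.3979] 20.0 139.0 889
tcp [ 0.4968 -0.3304  0.1876] th 35.8 q6 -79->-74 open 70mm ff 0.0 t 38.1 | turn 15.8 then x -35.7 y -105.3 z 17.6 mm
```

```bash
python3 -m handwheel '[[[0.074,0,0,0,5.6],[0.074,0,0,0,5.6],[0.074,0,0,0,5.6],[0.074,-0.0125,-0.0349,0,0],[0.074,-0.0125,-0.0349,0,0],[0.074,-0.0125,-0.0349,0,0],[0.074,0,0,0.04,0],[0.074,0,0,0.03,0],[0.074,0,0,0,0],[0.074,0,0,0,0],[0.074,0,0,0,0]]]'
python3 -c "
from h import *
plan(.41,-.4,.006,19)"
```

```text
time: 39.07
eef_pos: [0.4109, -0.4012, 0.1204]
tcp_rot: [0.58, 0.814, -0.003, 0.002]
contact_force: [0.7, -0.7, 1.6]
opening: 0.866
finger_force: 0.0
tcp [ 0.4109 -0.4012  0.1204] th 19.1 q6 -73->-73 open 74mm ff 0.0 t 39.1 | turn 0.1 then x 1.4 y -0.4 z 114.4 mm
```

```bash
python3 -m handwheel '[[[0.074,0,0,0.03,0],[0.074,0,0,0.03,0],[0.074,0,0,0.025,0],[0.074,0,0,0.02,0],[0.074,0,0,0.0094,0],[0.074,0,0,0,0],[0.074,0,0,0,0]]]'
python3 -m handwheel '[[[0,0,0,0,0],[0,0,0,0,0],[0,0,0,0,0],[0,0,0,0,0],[0,0,0,0,0]]]' 60
python3 -m handwheel '[[[0,0,0,-0.02,0],[0,0,0,-0.04,0],[0,0,0,-0.04,0],[0,0,0,-0.04,0],[0,0,0,-0.04,0],[0,0,0,0,0],[0,0,0,0,0]]]'
python3 -c "
from h import *
x,y=case(.02,.065)
plan(x,y,.19,-54.2)"
```

```text
time: 39.65
eef_pos: [0.411, -0.4023, 0.0063]
tcp_rot: [0.58, 0.815, -0.003, 0.002]
contact_force: [-0.1, -0.5, -0.6]
opening: 0.867
finger_force: 0.0
time: 40.07
eef_pos: [0.4115, -0.4031, 0.0076]
tcp_rot: [0.58, 0.814, -0.004, 0.003]
contact_force: [0.9, 0.7, 6.3]
opening: 0.651
finger_force: 63.4
time: 40.65
eef_pos: [0.4113, -0.4017, 0.1886]
tcp_rot: [0.58, 0.814, -0.004, 0.004]
contact_force: [-0.6, -0.1, -3.3]
opening: 0.65
finger_force: 64.9
tcp [ 0.4113 -0.4017  0.1886] th 19.1 q6 -73->23 open 55mm ff 64.9 t 40.6 | turn 73.3 then x 250.9 y -18.0 z -1.4 mm
```

```bash
python3 -m handwheel '[[[0,0,0,-0.03,6.7],[0,0,0,-0.03,6.7],[0,0,0,0,6.7],[0,0,0,0,6.7],[0,0,0,0,6.7],[0,0,0,0,6.7],[0,0,0,0,6.7],[0,0,0,0,6.7],[0,0,0,0,6.7],[0,0,0,0,6.7],[0,0,0,0,6.3],[0,0,0,0,0]]]'
python3 -c "
from h import *
x,y=case(.02,.065)
plan(x,y,.23,-54.2)"
```

```text
time: 41.65
eef_pos: [0.4094, -0.3986, 0.2412]
tcp_rot: [0.952, 0.306, -0.003, -0.0]
contact_force: [-0.4, -1.2, -2.6]
opening: 0.65
finger_force: 64.7
tcp [ 0.4094 -0.3986  0.2412] th -54.4 q6 0->23 open 55mm ff 64.7 t 41.6 | turn -0.2 then x 250.7 y -14.4 z 11.2 mm
```

```bash
python3 -m handwheel '[[[0,0.0358,-0.002,0,-0.2],[0,0.0358,-0.002,0,0],[0,0.0358,-0.002,0,0],[0,0.0358,-0.002,0,0],[0,0.0358,-0.002,0,0],[0,0.0358,-0.002,0,0],[0,0.0358,-0.002,0,0],[0,0,0,0.04,0],[0,0,0,0.04,0],[0,0,0,0.03,0],[0,0,0,0,0],[0,0,0,0,0]]]'
python3 -c "
from h import *
x,y=case(.02,.065)
plan(x,y,.017,-54.2)"
```

```text
time: 42.65
eef_pos: [0.6025, -0.2408, 0.129]
tcp_rot: [0.951, 0.309, -0.005, -0.001]
contact_force: [0.9, 0.6, -2.8]
opening: 0.646
finger_force: 64.8
tcp [ 0.6025 -0.2408  0.129 ] th -54.0 q6 24->23 open 55mm ff 64.8 t 42.6 | turn 0.2 then x 1.8 y 0.6 z 112.0 mm
```

```bash
python3 -m handwheel '[[[0,0.001,0,0.03,0],[0,0,0,0.03,0],[0,0,0,0.025,0],[0,0,0,0.015,0],[0,0,0,0.01,0],[0,0,0,0,0],[0,0,0,0,0],[0.065,0,0,0,0],[0.065,0,0,0,0],[0.065,0,0,0,0]]]'
python3 -m handwheel '[[[0.065,0,0,-0.02,0],[0.065,0,0,-0.04,0],[0.065,0,0,-0.04,0],[0.065,0,0,-0.04,0],[0.06,0,0,-0.04,0],[0.06,0,0,-0.03,0],[0.06,0,0,0,0]]]'
python3 -c "
from h import *
cv2.imwrite('pics/a6.png',cv2.resize(viewer.read_camera('scene')[100:350,180:440],None,fx=2.3,fy=2.3))
plan(.45,-.08,.25,-54)"
```

```text
time: 43.48
eef_pos: [0.6058, -0.2418, 0.0253]
tcp_rot: [0.951, 0.308, -0.002, 0.002]
contact_force: [-4.4, 3.8, 1.7]
opening: 0.764
finger_force: 0.0
time: 44.07
eef_pos: [0.6107, -0.2438, 0.2472]
tcp_rot: [0.951, 0.309, 0.006, 0.011]
contact_force: [1.6, -0.3, 0.6]
opening: 0.704
finger_force: 0.0
tcp [ 0.6094 -0.2431  0.2429] th -54.0 q6 24->34 open 60mm ff 0.0 t 44.1 | turn -0.0 then x -33.1 y -225.6 z -7.1 mm
```

View pics/a6.png

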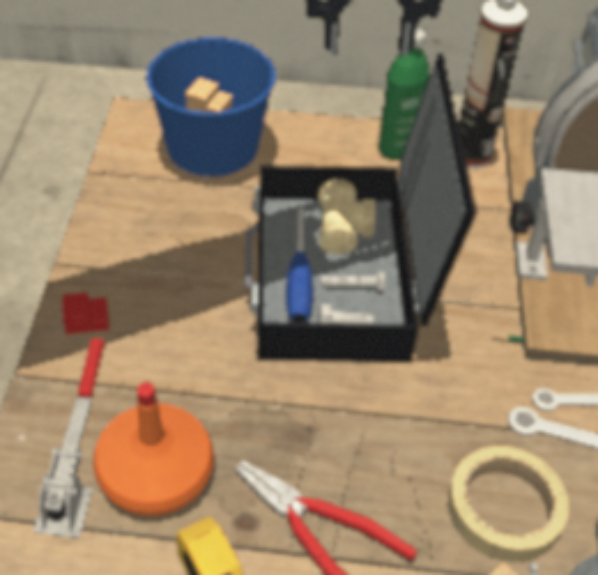

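Everything is in place: the chunks show inside the tub at crop (205,95), with the screwdriver (300,285), tee (345,215) and bolts (350,280) and (345,315) below the rim. Before closing the lid, I'll check the obstacles behind it and the chunk heights.

```bash
python3 - <<'E'
from h import *
a=-0.9456;M=np.array([[np.cos(a),-np.sin(a)],[np.sin(a),np.cos(a)]])
def cc(p): return (M.T@(p[:2]-[.5399,-.2621])).round(3),p[2].round(3)
for n,s,t in(("knob",(408,193),(375,103)),("tablecorner",(413,213),(408,132)),("tube top",(398,103),(313,3)),("lid R",(382,193),(393,158)),("lid L",(371,131),(312,63))):
    p,e=tri(s,t); print(n,p.round(3),cc(p),e.round(4))
viewer.read_camera("top")
s,t=pins("scene","lid_edge")[0][0],pins("top","lid_edge"); print(t and cc(tri(s,t[0][0])[0]))
x,y=case(.14,0);plan(x,y,.3,35.8)
H=.058
for f in np.r_[1.69,np.arange(1.6,-.01,-.2),0]:
    u=np.array([-np.cos(f),np.sin(f)]);n=np.array([np.sin(f),np.cos(f)])
    p=np.array([.08,H])+.13*u+.008*n+[.011,0]; print(round(f,2),p.round(3))
E
```

```text
knob [ 0.662 -0.421  0.095] (array([0.201, 0.006]), np.float64(0.095)) 0.0019
tablecorner [ 0.587 -0.47   0.123] (array([ 0.196, -0.083]), np.float64(0.123)) 0.0101
tube top [ 0.803 -0.292  0.221] (array([0.178, 0.196]), np.float64(0.221)) 0.011
lid R [ 0.513 -0.415  0.208] (array([ 0.108, -0.111]), np.float64(0.208)) 0.0068
lid L [ 0.696 -0.285  0.197] (array([0.11 , 0.113]), np.float64(0.197)) 0.0002
(array([0.113, 0.007]), np.float64(0.209))
tcp [ 0.6052 -0.2407  0.2313] th -54.1 q6 24->103 open 60mm ff 0.0 t 44.4 | turn 90.1 then x 119.2 y 65.4 z -68.7 mm
1.69 [0.114 0.186]
1.6 [0.103 0.188]
1.4 [0.077 0.187]
1.2 [0.051 0.182]
1.0 [0.027 0.172]
0.8 [0.006 0.157]
0.6 [-0.012  0.138]
0.4 [-0.026  0.116]
0.2 [-0.035  0.092]
0.0 [-0.039  0.066]
0.0 [-0.039  0.066]
```

```bash
python3 -m handwheel '[[[0,0,0,-0.035,0],[0,0,0,-0.035,0],[0,0,0,0,7.1],[0,0,0,0,7.1],[0,0,0,0,7.1],[0,0,0,0,7.1],[0,0,0,0,7.1],[0,0,0,0,7.1],[0,0,0,0,7.1],[0,0,0,0,7.1],[0,0,0,0,7.1],[0,0,0,0,7.1]]]'
python3 -m handwheel '[[[0,0,0,0,7.1],[0,0,0,0,7.1],[0,0,0,0,4.9],[0,0,0,0,0]]]'
python3 -c "
from h import *
x,y=case(.146,0.0);plan(x,y,.3,35.8)"
```

```text
time: 45.37
eef_pos: [0.6056, -0.2404, 0.3009]
tcp_rot: [0.953, -0.304, -0.002, 0.003]
contact_force: [-0.5, 0.4, -0.5]
opening: -0.002
finger_force: 0.0
time: 45.7
eef_pos: [0.6056, -0.2404, 0.301]
tcp_rot: [0.89, -0.456, -0.001, 0.003]
contact_force: [0.7, -0.2, -0.1]
opening: 0.003
finger_force: 0.0
tcp [ 0.6056 -0.2404  0.301 ] th -144.2 q6 114->103 open 0mm ff 0.0 t 45.7 | turn -0.0 then x 125.1 y 65.9 z 1.0 mm
```

```bash
python3 -m handwheel '[[[0,0.0313,0.0165,0,0],[0,0.0313,0.0165,0,0],[0,0.0313,0.0165,0,0],[0,0.0313,0.0165,0,0],[0,0,0,0,0],[0,0,0,0.03,0],[0,0,0,0.03,0],[0,0,0,0.03,0],[0,0,0,0.025,0],[0,0,0,0,0]]]'
python3 -c "
from h import *
x,y=case(.114,0.0);plan(x,y,.184,35.8)
cv2.imwrite('pics/a7.png',cv2.resize(viewer.read_camera('scene')[80:300,240:480],None,fx=2.3,fy=2.3))"
```

```text
time: 46.53
eef_pos: [0.6221, -0.3785, 0.1792]
tcp_rot: [0.891, -0.454, -0.007, 0.001]
contact_force: [-1.5, -0.2, -1.8]
opening: 0.003
finger_force: 0.0
tcp [ 0.6221 -0.3785  0.1792] th -144.0 q6 105->104 open 0mm ff 0.0 t 46.5 | turn 0.2 then x -28.5 y -1.4 z -4.8 mm
```

View pics/a7.png

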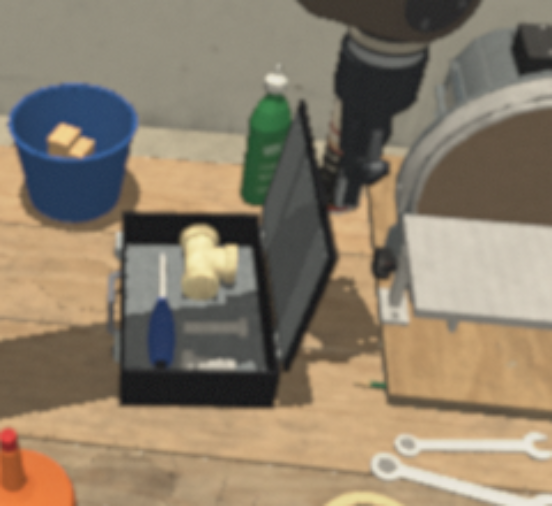

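The fingers are behind the lid, at crop (350,190). Pushing it over slowly along its arc.

```bash
python3 -m handwheel '[[[0,-0.0095,0,-0.002,0],[0,-0.0095,0,-0.002,0],[0,-0.0095,0,-0.002,0],[0,-0.011,0,-0.003,0],[0,-0.013,0,0,0],[0,-0.013,0,0.001,0],[0,-0.013,0,0.0025,0],[0,-0.013,0,0.0025,0],[0,-0.012,0,0.005,0],[0,-0.012,0,0.005,0],[0,-0.0105,0,0.0075,0],[0,-0.0105,0,0.0075,0]]]'
python3 -c "
from h import *
x,y=case(.006,0.0);plan(x,y,.157,35.8)
for c in ('scene','top'): print(c,[(p,k) for p,k in pins(c,'lid_edge')])"
```

```text
time: 47.58
eef_pos: [0.5467, -0.271, 0.1707]
tcp_rot: [0.891, -0.455, 0.004, 0.004]
contact_force: [0.3, -0.7, 2.4]
opening: -0.005
finger_force: 1.0
tcp [ 0.5467 -0.271   0.1707] th -144.1 q6 109->108 open -0mm ff 1.0 t 47.6 | turn 0.1 then x -5.2 y 0.3 z 13.7 mm
scene [(array([318.976, 163.884]), 0.59)]
top []
```

```bash
python3 -m handwheel '[[[0,-0.009,0,0.0095,0],[0,-0.009,0,0.0095,0],[0,-0.007,0,0.011,0],[0,-0.007,0,0.011,0],[0,-0.0045,0,0.012,0],[0,-0.0045,0,0.012,0],[0,-0.002,0,0.013,0],[0,-0.002,0,0.013,0],[0,0,0,0.003,0],[0,0,0,0,0],[0,0,0,0,0]]]'
python3 -c "
from h import *
x,y=case(-.04,0.0);plan(x,y,.066,35.8); print(get_state()['contact_force'])"
```

```text
time: 48.7
eef_pos: [0.5189, -0.2352, 0.0717]
tcp_rot: [0.89, -0.455, -0.0, 0.003]
contact_force: [-0.1, 0.8, -0.2]
opening: -0.001
finger_force: 0.0
tcp [ 0.5189 -0.2352  0.0717] th -144.2 q6 110->110 open -0mm ff 0.0 t 48.7 | turn 0.0 then x -5.9 y -1.3 z 5.7 mm
[-0.12271844  0.80805178 -0.16585222]
```

```bash
python3 -m handwheel '[[[0,0,0,0.002,0],[0,0,0,0.002,0],[0,0,0,0.002,0],[0,0,0,0,0],[0,0,0,0,0]]]'
python3 -m handwheel '[[[0,0,0,0.002,0],[0,0,0,0.001,0],[0,0,0,0,0],[0,0,0,0,0]]]'
```

```text
time: 49.12
eef_pos: [0.5191, -0.2351, 0.0664]
tcp_rot: [0.89, -0.455, 0.0, 0.003]
contact_force: [0.6, 0.0, -0.1]
opening: 0.0
finger_force: 0.2
time: 49.45
eef_pos: [0.5193, -0.2352, 0.066]
tcp_rot: [0.89, -0.455, -0.0, 0.003]
contact_force: [-5.0, 2.8, 11.6]
opening: 0.002
finger_force: 6.1
```

The stop shows at z = 0.066 with 12 N, which matches the shut lid's top. I'll retreat and look.

```bash
python3 -m handwheel '[[[0,0,0,0.001,0],[0,0,0,0,0],[0,0,0,-0.01,0],[0,0,0,-0.03,0],[0,0,0,-0.04,0],[0,0,0,-0.04,0],[0,0,0,-0.04,0],[0,0.03,0,-0.03,0],[0,0.035,0,0,0],[0,0.035,0,0,0],[0,0,0,0,0],[0,0,0,0,0]]]'
python3 -m handwheel '[[[0,0,0,-0.04,0],[0,0,0,-0.03,0],[0,0,0,0,0],[0,0,0,0,0]]]'
python3 - <<'E'
from h import *
im=viewer.read_camera("scene"); b=cv2.resize(im[90:330,180:430],None,fx=2.4,fy=2.4)
cv2.imwrite("pics/a8.png",b)
t=pins("top","lid_edge",.2); s=pins("scene","lid_edge",.2)
print(s,t); x,y=case(-.08,0); print(pix("scene",[[x,y,.062]]),pix("top",[[x,y,.062]]))
print(get_state()["contact_force"],get_state()["eef_pos"])
E
```

```text
time: 50.45
eef_pos: [0.5777, -0.3154, 0.2507]
tcp_rot: [0.89, -0.456, -0.001, 0.003]
contact_force: [0.2, 0.4, 0.3]
opening: -0.001
finger_force: 0.0
time: 50.78
eef_pos: [0.5782, -0.3136, 0.3256]
tcp_rot: [0.891, -0.455, 0.003, 0.004]
contact_force: [-0.3, 0.3, -0.9]
opening: 0.001
finger_force: 0.0
[(array([291.984, 201.39 ]), 0.75)] []
[[290.46924308 202.176262  ]] [[264.6210926  190.12523466]]
[-0.52394826  0.54806494  0.20929616] [ 0.57706866 -0.31330061  0.31995191]
```

View pics/a8.png

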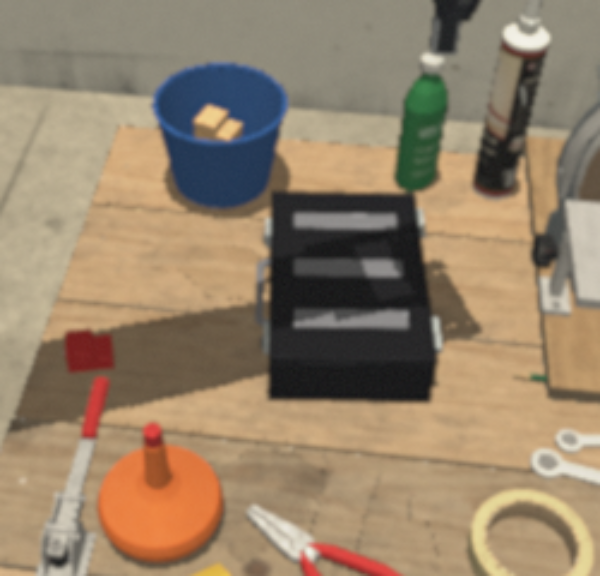

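The lid is shut: its edge shows at (292,201), where (290,202) is predicted. The chunks are in the tub, the can has not moved and the arm is clear.

```bash
python3 -c "
from plant import sign_off
print(sign_off())"
```

```text
the job is handed in; nothing more can be done
None
```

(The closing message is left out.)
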